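Fetch the next filter slide and show its label to the scanner

TASK

Turn the revolving slide magazine one click clockwise (seen from above) with its knob, so that the next filter slide comes to the opening in the dust cover, and draw that slide up out of its slot. Find its frosted end by the notched corner and hold it label up under the barcode scanner: tilted back about 45 degrees so that the label squarely faces the scanner's window, centred in front of it about 12 cm away, fingers clear of the label. Finish while holding it there still, with the other slides left in the magazine, and without bumping the scanner or shifting the other things on the bench.

Things in the scene. Friction and masses are not known exactly. Their poses are not given: they have to be found in the camera images.
- rotor (a joint): Angle of the magazine's rotor, rad: 0 at the start, grows clockwise seen from above. Six radial slots, a spring detent every 60 degrees (1.047 rad): one click clockwise ends at 1.047. The detent pulls in from about 25 degrees either side; turning takes less than 0.3 N m. At the start the slot at the opening and the one opposite are empty, the other four hold slides.
- knob_grip (a point): Point to grip on the black wing knob, on the rotor's vertical axis, 87 mm above the bench; its axes turn with the rotor. The wing is a bar 40 mm long (along its x), 14 mm thick (along its y), from 71 to 97 mm above the bench; the dust cover's top is at 65 mm.
- magazine: Revolving slide magazine, fixed: round grey base 256 mm across, clear dust cover (wall and 3 mm top, 65 mm high) with one wedge-shaped opening of 92 degrees, open above and outwards, centred on its -x side. Origin: centre of the underside, on the rotor's vertical axis.
- opening (a point): Middle of the slot floor at the opening, 72 mm from the rotor's axis, 12 mm above the bench: the slide brought here stands on it, its length along the magazine's x, its top 58 mm above the bench, notched end inwards or outwards. Slot walls: up to 26 mm above the bench, 9.6 mm apart, 3 mm thick.
- slide_a: Filter slide, one of four alike: plate 80 mm long (x), 8 thick (y), 46 high (z), 70 g, glass in a grey frame, standing on a long edge in a slot. Origin: middle of its lower edge. A 9 mm square notch is cut from the top corner at its +x end, where the glass is frosted. Label (18 x 24 mm) on the frosted end of the +y face only: it faces you when the notch is at your top left.
- slide_b: Filter slide, one of four alike: plate 80 mm long (x), 8 thick (y), 46 high (z), 70 g, glass in a grey frame, standing on a long edge in a slot. Origin: middle of its lower edge. A 9 mm square notch is cut from the top corner at its +x end, where the glass is frosted. Label (18 x 24 mm) on the frosted end of the +y face only: it faces you when the notch is at your top left.
- slide_c: Filter slide, one of four alike: plate 80 mm long (x), 8 thick (y), 46 high (z), 70 g, glass in a grey frame, standing on a long edge in a slot. Origin: middle of its lower edge. A 9 mm square notch is cut from the top corner at its +x end, where the glass is frosted. Label (18 x 24 mm) on the frosted end of the +y face only: it faces you when the notch is at your top left.
- slide_d: Filter slide, one of four alike: plate 80 mm long (x), 8 thick (y), 46 high (z), 70 g, glass in a grey frame, standing on a long edge in a slot. Origin: middle of its lower edge. A 9 mm square notch is cut from the top corner at its +x end, where the glass is frosted. Label (18 x 24 mm) on the frosted end of the +y face only: it faces you when the notch is at your top left.
- slide_a_label (a point): Centre of the barcode label of that slide, on its +y face: 26 mm from the slide's middle towards the notched end, 19 mm above the lower edge. 
- slide_b_label (a point): Centre of the barcode label of that slide, on its +y face: 26 mm from the slide's middle towards the notched end, 19 mm above the lower edge. 
- scanner: Hands-free barcode scanner on a weighted stand, fixed: round black base 110 mm across (origin: centre of its underside), neck, and a grey head 310 mm high at most whose window looks along its own -x and down at 45 degrees; it stands to the left and faces roughly to the robot's right.
- scan_eye: The scanner's dark window, 48 x 58 mm. Origin: its centre, 60 mm towards -x of the scanner's origin and 245 mm above the bench. Its z axis is the line of sight, out of the window (along the scanner's -x and down at 45 degrees); y is level; x points upwards at 45 degrees.
- phone: Bystander: black phone lying flat, 147 x 71 x 8 mm; origin under its centre.
- keypad_phone: Bystander: dark keypad phone lying flat, 112 x 48 x 15 mm; origin under its centre.
- power_bank: Bystander: black power bank standing, 30 x 62 x 78 mm; origin under its centre.
- squeeze_bottle: Bystander: whitish dropper bottle, 42 mm across, 125 mm high; origin under its centre.
- screwdriver: Bystander: black-handled screwdriver lying along its x, 140 mm long.
- tape_roll: Bystander: roll of tape lying flat, 64 mm across, 18 mm high; origin under its centre.
- pen_box: Bystander: clear box of pens, 190 x 85 x 38 mm; origin under its centre.

How it is judged (in metres and radians):
On the way, in this order (a step that is already met when the one before it is completed fails the run):
1. the magazine stands one click clockwise (value of joint rotor between 0.967 and 1.127 rad), for 0.3 s.
2. the slide at the opening is drawn up clear of the magazine (((height (world z) of slide_a above 0.07 m and contact force between slide_a and the fingers above 0.5 N) or (height (world z) of slide_b above 0.07 m and contact force between slide_b and the fingers above 0.5 N))), for 0.1 s.
At the end, for the whole second after the job is handed in: Rotor one click clockwise (0.08 rad); that slide held still in the fingers, touching nothing else, over 80 mm up; label up (60 deg), square to the scanner window (0.45 rad), 60-190 mm from it, 30 mm off its line of sight at most, not covered by the fingers (22 mm); other slides in place (all of step 1 and ((contact force between slide_a and the fingers above 0.5 N and height (world z) of slide_a above 0.08 m and z of slide_a_label in the frame of scan_eye between 0.06 and 0.19 m and x of slide_a_label in the frame of scan_eye between -0.03 and 0.03 m and y of slide_a_label in the frame of scan_eye between -0.03 and 0.03 m and angle between slide_a's own y axis and vertical below 1.05 rad and angle between the y axis of slide_a and the z axis of scan_eye, either way round below 0.45 rad and distance between the grasp point and slide_a_label above 0.022 m and linear speed of slide_a below 0.03 m/s and contact force between slide_a and scanner below 0.1 N and contact force between slide_a and magazine below 0.1 N and height (world z) of slide_b below 0.03 m) or (contact force between slide_b and the fingers above 0.5 N and height (world z) of slide_b above 0.08 m and z of slide_b_label in the frame of scan_eye between 0.06 and 0.19 m and x of slide_b_label in the frame of scan_eye between -0.03 and 0.03 m and y of slide_b_label in the frame of scan_eye between -0.03 and 0.03 m and angle between slide_b's own y axis and vertical below 1.05 rad and angle between the y axis of slide_b and the z axis of scan_eye, either way round below 0.45 rad and distance between the grasp point and slide_b_label above 0.022 m and linear speed of slide_b below 0.03 m/s and contact force between slide_b and scanner below 0.1 N and contact force between slide_b and magazine below 0.1 N and height (world z) of slide_a below 0.03 m)) and height (world z) of each of slide_c, slide_d below 0.03 m); the arm keeps its last pose, push and grip.
It fails at once if the magazine is turned backwards or well past the next position (value of joint rotor below -0.4 rad or value of joint rotor above 1.6 rad).
It fails at once if the scanner is bumped (contact force between any of the arm, the fingers, slide_a, slide_b and scanner above 3 N).
It fails at once if another slide is pulled out (height (world z) of any of slide_c, slide_d above 0.045 m).
It fails at once if a bystander is shifted by more than 30 mm (distance of any of phone, keypad_phone, power_bank, squeeze_bottle, screwdriver, tape_roll, pen_box from where it was at the start of the episode above 0.03 m).
It also fails if it takes over 51 s, if anything falls off the work surface, if the arm or the gripper's body presses on something with over 40 N, if the wrist force passes 120 N, or if a joint passes its speed limit or range.

ROBOT

A 7-joint arm with a two-finger parallel gripper is mounted at the origin on the work surface. World frame = base frame: x ahead of the robot, y to its left, z up, the work surface at z = 0. Lengths are in mm, angles in rad, forces in N, time in s.
With the tool pointing down it reaches from about 400 to 875 mm from the base axis. Payload 4.4 kg.
Tool frame: the origin (TCP) lies midway between the tips of the shut fingers; the grasp point (between the pads) lies 19 mm behind it (ctrl.pinch_z is the distance from the TCP to the grasp point, in mm); z points along the fingers, y is the line along which they close (so a half turn about z gives the same grasp; the last joint's range is limited). The gripper opens to 85 mm and grips with 20 to 120 N. Pads are 22 mm wide; open, the fingers measure 114 mm over their backs; the gripper's body (76 mm by 85 mm) begins 54 mm behind the grasp point. The pads swing forward as they close: fully open they stand 13 mm farther back than shut.
Start: joints at [-1.381, 0.628, 0.038, 1.517, -0.027, 0.996, -0.02], TCP at [164.438, 628.87, 231.313] pointing down, gripper open.
Joint ranges: [-3.06, 3.06], [-0.37, 2.12], [-1.25, 1.32], [0.18, 2.47], [-1.1, 4.24], [0.23, 1.98], [-2.94, 2.94]. Speed limits (rad/s): [2.57, 2.57, 3.14, 3.14, 3.14, 3.14, 3.14].

INTERFACE

Orientations are given as [roll, pitch, yaw] about the fixed x, y, z axes, in that order (R = Rz(yaw) Ry(pitch) Rx(roll)).
In Python, from cell import read_state, cams, order, ctrl gives the robot as it stands.
- The arm moves only by the tool move_arm, never from a script. Its argument "targets" is text: rows parted by semicolons, each of 7 numbers parted by spaces: the gripper's target within -1 to 1 (fully open at 1, half-way at 0, shut at -1), then the shift along the tool's x, y, z in cm, then the turn, a rotation vector about the tool's x, y, z in degrees. A call has 1 to 5 rows; each row shifts and turns the commanded pose from where the row before left it, along the tool's axes as they then stand; what a row does not reach is not made up. A row lasts 1/12 s, in which the tool goes at most 41.7 mm and 7.16 degrees, less where a joint would pass 70% of its speed; a pose out of reach is approached as far as the arm can. A call with a gripper value outside its range is refused whole. The fingers move at their own pace and stop on an object; the grip force is fixed at half the most. Time passes only in rows, so rows that do not move let the fingers close. It gives the time, the measured TCP pose, the force, the opening and the grip force at its end, in the units of the state.
- read_state(): the state, without advancing time (a new reading comes with each control period).
- cams.get_image(name): name is "scene" or "side" or "wrist"; returns a dict with "color" (400x640x3 uint8, red, green, blue), "fovy" (degrees; the focal length in pixels is half the picture's height over the tangent of half this angle, whatever the lens; pixels are square), "cx", "cy" (the principal point, pixels), "rvec" (rotation vector, rad) and "tvec" (3), from world to camera coordinates, as OpenCV has them. Camera axes: x right, y down, z forward; pixel columns grow to the right and rows downward; lengths in mm; the calibration is good to about 2 mm. A picture is of the moment at which its call begins. There is no depth.
- order.finish_job(): hands the job in; it is judged then, once.
The state is a dict: "clock": time; "qpos": joint angles; "qd": joint speeds; "tau": joint torques, N m; "eef_pos": TCP position; "tool_rot": TCP orientation; "force": force on the tool from outside, world axes, zero at the start; "torque": the same for the moment, N m; "width": finger opening in mm; "gripper_force": force on a finger pad.
Only numpy, scipy, OpenCV 4.12 (cv2) and the standard library are available. Lean on these libraries where they do the work, as an engineer would, in place of code of your own. Each camera call takes 0.05 s, during which the arm holds its last target. There are 200 camera calls.

## Working session

There is one attempt and no reset: what is moved stays moved. The work goes in short steps, Python scripts to look and compute and a tool call to move; the robot and the scene stay as the last step left them, time stands still between calls to the robot, and variables do not carry over. Pictures are saved under pics/ and viewed, at most 10 in all, crops included, and the job is handed in when it is done.

Besides the shell and the picture viewer there is one more tool, called as name(argument=value, ...) on one line, values as JSON. move_arm: Moves the arm, as the interface text tells. Its arguments: {"type":"object","properties":{"targets":{"type":"string"}},"required":["targets"]}

```bash
mkdir -p pics; ls; python3 - <<'E'
from cell import read_state, cams, order, ctrl
import cv2
print(read_state(), ctrl.pinch_z)
for n in ("scene","side"):
    im=cams.get_image(n); cv2.imwrite(f"pics/{n}0.png",im["color"][:,:,::-1])
    print(n,im["fovy"],im["cx"],im["cy"],im["rvec"],im["tvec"])
E
```

```text
pics
{'clock': 0.0, 'qpos': array([-1.38078861,  0.62937031,  0.03844725,  1.51836776, -0.02701687,
        0.99630318, -0.01998614]), 'qd': array([ 0.00113137,  0.00010553,  0.00107368,  0.00176133, -0.00020926,
        0.0016516 ,  0.0009577 ]), 'tau': array([-4.87293073e-04, -5.63403082e+01,  1.22627746e+00, -1.93436641e+01,
        1.10030701e-02,  1.05646616e-02, -5.94510553e-06]), 'eef_pos': array([164.27864014, 628.24720263, 230.37359691]), 'tool_rot': array([-3.13966221e+00,  1.57720532e-05,  2.88578536e+00]), 'force': array([ 0.62851057, -0.61199089, -0.44814909]), 'torque': array([-0.01969706, -0.05321426, -0.02824095]), 'gripper_force': 0.0, 'width': 85.36242353960363} 18.700000000000003
scene 47.9592401697765 309.9966681570778 200.3285136397901 [ 2.31128224  1.15083278 -0.36844557] [-384.30594847 -263.41297244 1667.38376879]
side 52.83234579971403 322.8464140753044 193.47259599275014 [ 0.61524077 -2.6639794   1.10996034] [ 550.27910157  282.33491883 1323.76073934]
```

View pics/scene0.png

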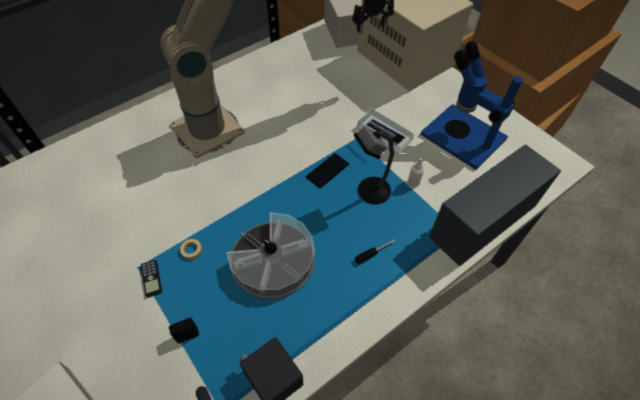

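View pics/side0.png

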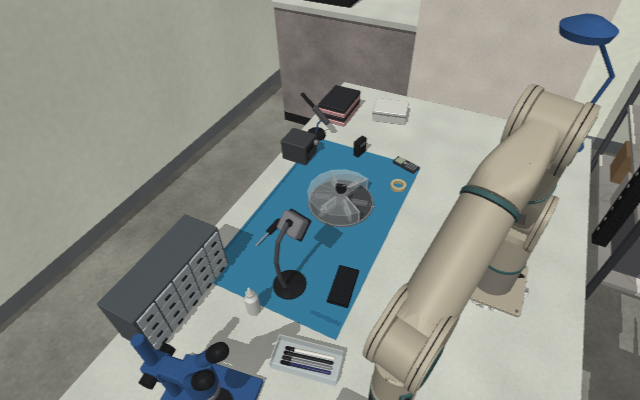

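Scene: the magazine is at about (270,250) with its knob at (270,246), and the scanner base is at (375,190). Side: knob at (342,188), scanner base at (289,285). I'll triangulate these and enlarge the magazine.

```bash
cat > h.py <<'E'
import numpy as np, cv2
from cell import read_state, cams, order, ctrl
from scipy.spatial.transform import Rotation as Ro
def get(n):
    im=cams.get_image(n); f=200/np.tan(np.radians(im["fovy"])/2)
    im["K"]=np.array([[f,0,im["cx"]],[0,f,im["cy"]],[0,0,1]]); im["R"]=cv2.Rodrigues(np.array(im["rvec"],float))[0]
    im["t"]=np.array(im["tvec"],float).ravel(); im["C"]=-im["R"].T@im["t"]; return im
def ray(im,p): d=im["R"].T@np.linalg.inv(im["K"])@[p[0],p[1],1]; return d/np.linalg.norm(d)
def plane(im,p,z): d=ray(im,p); return im["C"]+d*(z-im["C"][2])/d[2]
def proj(im,X): 
    c=im["R"]@np.asarray(X,float)+im["t"]; q=im["K"]@c; return q[:2]/q[2]
def tri(a,pa,b,pb):
    P=[i["K"]@np.c_[i["R"],i["t"]] for i in(a,b)]
    X=cv2.triangulatePoints(P[0],P[1],np.array(pa,float).reshape(2,1),np.array(pb,float).reshape(2,1)).ravel(); return X[:3]/X[3]
E
python3 - <<'E'
from h import *
np.set_printoptions(precision=1,suppress=True)
a=get("scene");b=get("side")
print("C",a["C"],b["C"])
print("knob",tri(a,(270,246),b,(342,188)), plane(a,(270,246),92),plane(b,(342,188),92))
print("scbase",plane(a,(375,190),8),plane(b,(289,286),8))
print("head",tri(a,(383,132),b,(293,224)))
for n,i,p,z in(("phone",a,(327,170),8),("tape",a,(190,249),18),("keyp",a,(150,279),15),("pb",a,(184,329),78),("bottle",a,(417,165),120),("sd",a,(375,251),15)): print(n,plane(i,p,z))
c=[cv2.resize(im["color"][y:y+75,x:x+100],None,fx=8,fy=8,interpolation=cv2.INTER_CUBIC)[:,:,::-1] for im,x,y in((a,222,205),(b,292,155))]
s=[cv2.resize(im["color"][y:y+75,x:x+100],None,fx=4,fy=4,interpolation=cv2.INTER_CUBIC)[:,:,::-1] for im,x,y in((a,335,110),(b,250,205))]
cv2.imwrite("pics/m.png",np.vstack([np.hstack([cv2.resize(k,(400,300)) for k in c]),np.hstack(s)]))
E
```

```text
C [1166.2 -382.1 1221.2] [ 145.7  904.3 1138.4]
knob [ 588.2 -107.4   79.5] [ 596.7 -109.1   92. ] [581.  -97.9  92. ]
scbase [590.1 307.6   8. ] [580.9 314.7   8. ]
head [575.7 292.4 289. ]
phone [427. 233.   8.]
tape [ 421.3 -290.4   18. ]
keyp [ 436.8 -430.7   15. ]
pb [ 657.2 -419.4   78. ]
bottle [650.4 412.9 120. ]
sd [763.7 152.6  15. ]
```

View pics/m.png

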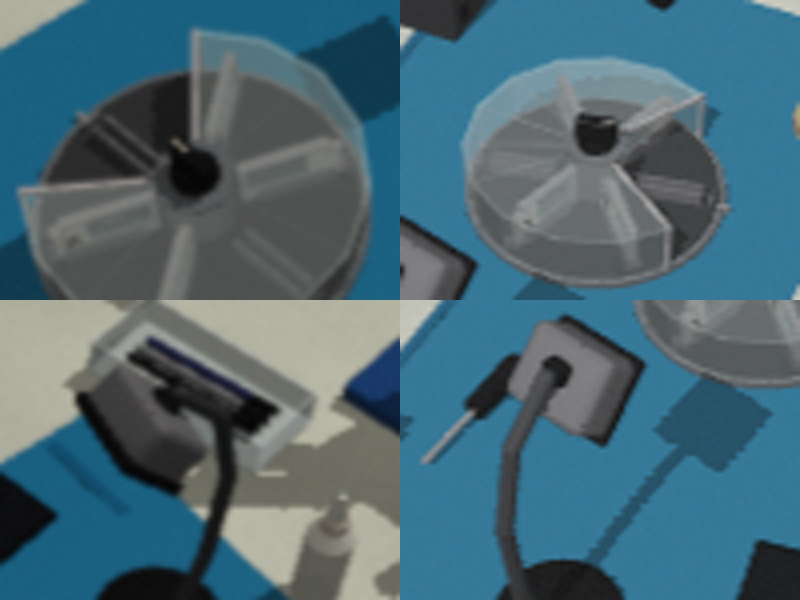

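The opening faces the robot: upper-left of the knob in the scene view. The slide that will arrive there is the lower-left one at about (248,261). The scanner head points towards -y. I'll move over the magazine and keep the tool's orientation.

move_arm(targets="1 -2.4 -2.4 -0.4 0 0 0;1 -2.4 -2.4 -0.4 0 0 0;1 -2.4 -2.4 -0.4 0 0 0;1 -2.4 -2.4 -0.4 0 0 0;1 -2.4 -2.4 -0.4 0 0 0")

```text
clock: 0.62
eef_pos: [250.7, 480.8, 251.3]
tool_rot: [-3.141, 0.0, 2.886]
force: [0.7, 0.6, -0.4]
width: 85.4
gripper_force: 0.0
```

move_arm(targets="1 -2.4 -2.4 -0.4 0 0 0;1 -2.4 -2.4 -0.4 0 0 0;1 -2.4 -2.4 -0.4 0 0 0;1 -2.4 -2.4 -0.4 0 0 0;1 -2.4 -2.4 -0.4 0 0 0")

```text
clock: 1.03
eef_pos: [336.4, 334.4, 271.6]
tool_rot: [3.141, 0.0, 2.886]
force: [0.4, 0.2, 0.4]
width: 85.3
gripper_force: 0.0
```

move_arm(targets="0 -2.4 -2.4 -0.4 0 0 0;0 -2.4 -2.4 -0.4 0 0 0;0 -2.4 -2.4 -0.4 0 0 0;0 -2.4 -2.4 -0.4 0 0 0;0 -2.4 -2.4 -0.4 0 0 0")

```text
clock: 1.45
eef_pos: [422.1, 187.9, 291.6]
tool_rot: [3.141, 0.0, 2.886]
force: [0.5, 0.2, -0.1]
width: 42.9
gripper_force: 0.0
```

move_arm(targets="0 -2.4 -2.4 0 0 0 0;0 -2.4 -2.4 0 0 0 0;0 -2.4 -2.4 0 0 0 0;0 -2.4 -2.4 0 0 0 0;0 -2.4 -2.4 0 0 0 0")

```text
clock: 1.87
eef_pos: [507.9, 41.5, 291.3]
tool_rot: [3.141, -0.0, 2.886]
force: [-0.3, 0.2, -0.2]
width: 42.9
gripper_force: 0.0
```

move_arm(targets="0 -2.3 -2.4 0 0 0 0;0 -2.3 -2.4 0 0 0 0;0 -2.3 -2.4 0 0 0 0;0 -2.3 -2.4 0 0 0 0;0 0 0 0 0 0 0")

```text
clock: 2.28
eef_pos: [574.1, -81.3, 291.2]
tool_rot: [-3.137, 0.004, 2.877]
force: [-0.4, -1.8, 1.3]
width: 43.1
gripper_force: 0.0
```

```bash
python3 - <<'E'
from h import *
w=get("wrist"); print(w["C"],w["fovy"],read_state()["qpos"].round(2)); cv2.imwrite("pics/w1.png",w["color"][:,:,::-1])
E
```

```text
[493.10641569 -58.35529015 432.03366606] 70.3881258502582 [-0.06  0.47  0.22  1.65 -0.11  1.03  1.5 ]
```

View pics/w1.png

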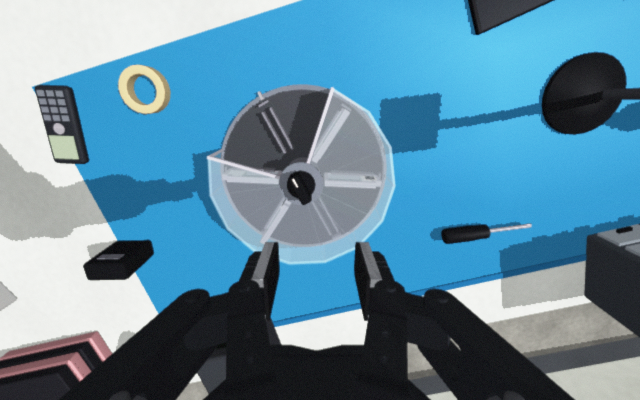

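The wrist view shows the knob at about (300,185), with its wing along the empty-slot line that runs from (262,97) to (330,225). I'll enlarge it to measure.

```bash
python3 - <<'E'
from h import *
w=get("wrist"); print(w["C"],read_state()["eef_pos"])
c=w["color"][80:230,220:395]
k=cv2.resize(c,None,fx=4.5,fy=4,interpolation=cv2.INTER_CUBIC)
k=cv2.resize(c,None,fx=4,fy=4,interpolation=cv2.INTER_CUBIC)
cv2.imwrite("pics/w2.png",cv2.convertScaleAbs(k[:,:,::-1],alpha=1.3))
g=cv2.cvtColor(w["color"],cv2.COLOR_RGB2GRAY)
m=((g<45)*255).astype(np.uint8); m[:150]=0;m[225:]=0;m[:,:270]=0;m[:,340:]=0
for q in cv2.findContours(m,cv2.RETR_EXTERNAL,cv2.CHAIN_APPROX_SIMPLE)[0]:
    if cv2.contourArea(q)>60: print(cv2.contourArea(q),cv2.minAreaRect(q),q[:,0].tolist())
E
```

```text
[491.99238267 -55.23777326 431.99906805] [571.97904717 -74.59324611 290.76044684]
592.5 ((298.7598876953125, 187.84901428222656), (30.676849365234375, 26.525625228881836), 39.28940963745117) [[293, 174], [292, 175], [291, 175], [290, 176], [289, 176], [287, 178], [287, 179], [286, 180], [286, 181], [285, 182], [285, 183], [284, 184], [284, 188], [285, 189], [285, 191], [286, 192], [286, 193], [287, 194], [287, 195], [289, 197], [290, 197], [291, 198], [292, 198], [293, 199], [295, 199], [296, 200], [296, 201], [298, 203], [298, 204], [300, 206], [301, 205], [302, 205], [303, 204], [305, 204], [307, 202], [307, 195], [309, 193], [309, 192], [310, 191], [310, 182], [309, 181], [309, 180], [304, 175], [303, 175], [302, 174]]
```

View pics/w2.png

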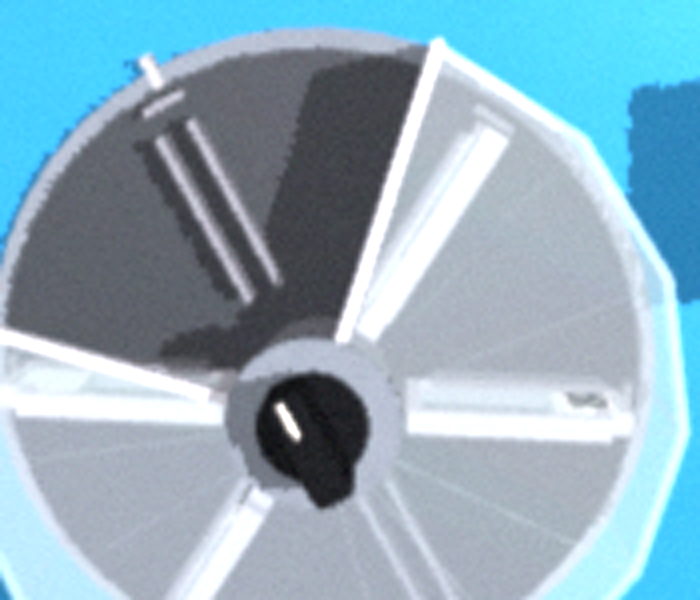

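The wing lies along the opening line and its white mark points at the opening. The slot walls run from crop (174,131) to (263,291), and the far wing tip is at image (304,204). I'll compute the axis and heading from these.

```bash
python3 - <<'E'
from h import *
np.set_printoptions(precision=1,suppress=True)
w=get("wrist");a=get("scene");b=get("side")
f=lambda x,y:(220+(x+.5)/4-.5,80+(y+.5)/4-.5)
o=plane(w,f(174.5,131),26);i=plane(w,f(263,291.5),26)
u=(o-i)[:2];L=np.hypot(*u);u/=L
print("slot",o,i,L,"ang",np.degrees(np.arctan2(u[1],u[0])))
tip=plane(w,(304,204),97); ax=tip[:2]+20*u; n=np.array([-u[1],u[0]])
print("tip",tip,"axis",ax,"offline",n@(ax-i[:2]),"radial inner/outer",u@(i[:2]-ax),u@(o[:2]-ax))
# base rim circle: grey vs blue in wrist view
c=w["color"].astype(int)
for nm,im in(("scene",a),("side",b),("wrist",w)):
    print(nm,proj(im,[*ax,97]),proj(im,[*ax,71]))
# dark knob masks in scene/side
for im,(x,y) in((a,(270,246)),(b,(342,188))):
    g=cv2.cvtColor(im["color"],cv2.COLOR_RGB2GRAY)[y-15:y+15,x-15:x+15]
    m=((g<40)*255).astype(np.uint8)
    for q in cv2.findContours(m,0,2)[0]:
        if cv2.contourArea(q)>20: print(np.add(cv2.minAreaRect(q)[0],(x-15,y-15)),cv2.boundingRect(q),cv2.contourArea(q))
# scanner base in wrist & scene
g=cv2.cvtColor(w["color"],cv2.COLOR_RGB2GRAY);m=((g<60)*255).astype(np.uint8);m[:, :530]=0;m[:40]=0;m[145:]=0
for q in cv2.findContours(m,0,2)[0]:
    if cv2.contourArea(q)>500: print("scb",cv2.boundingRect(q),plane(w,cv2.fitEllipse(q)[0],8))
E
```

```text
slot [ 488.1 -127.2   26. ] [ 548.8 -113.9   26. ] 62.16040313908999 ang -167.6258337122598
tip [607.  -99.4  97. ] axis [ 587.5 -103.7] offline -1.6317211219843806 radial inner/outer 39.987452340588334 102.14785547967834
scene [269.6 241.9] [270.4 246.3]
side [341.1 185.6] [341.  190.5]
wrist [296.4 190.5] [297.7 184.6]
[266.9 241.3] (4, 0, 18, 24) 180.5
[340.5 188.3] (9, 11, 10, 10) 44.5
scb (535, 59, 105, 80) [583.9 305.5   8. ]
```

Axis is about (587.7,-104.7) and the wing line is at 12.4°. I'll align over the knob, turn -27° about tool z, and come down partway.

move_arm(targets="0 -2.28 -2.52 0 0 0 0;0 0 0 0 0 0 -6.8;0 0 0 0 0 0 -6.8;0 0 0 0 0 0 -6.8;0 0 0 0 0 0 -6.6")

```text
clock: 2.95
eef_pos: [587.5, -101.5, 291.4]
tool_rot: [3.141, 0.0, -2.918]
force: [0.4, 0.4, -0.2]
width: 42.6
gripper_force: 0.0
```

move_arm(targets="0 0 0 3.2 0 0 0;0 0 0 3.2 0 0 0;0 0 0 3.2 0 0 0;0 0 0 3.2 0 0 0;0 0 0 3 0 0 0")

```text
clock: 3.37
eef_pos: [587.3, -101.3, 132.2]
tool_rot: [3.141, 0.0, -2.924]
force: [0.2, -0.8, 0.2]
width: 42.6
gripper_force: 0.0
```

move_arm(targets="0 0 0 0 0 0 0;0 0 0 0 0 0 0;0 0 0 0 0 0 0")

```text
clock: 3.62
eef_pos: [588.9, -102.6, 135.0]
tool_rot: [-3.141, 0.002, -2.925]
force: [-0.1, -0.4, -0.2]
width: 42.5
gripper_force: 0.0
```

```bash
python3 - <<'E'
from h import *
np.set_printoptions(precision=2,suppress=True)
s=read_state(); R=Ro.from_euler("xyz",s["tool_rot"]).as_matrix()
print(s["eef_pos"],s["tool_rot"],s["qpos"],R.T@([587.7,-104.7,71]-s["eef_pos"]))
w=get("wrist"); cv2.imwrite("pics/w3.png",w["color"][:,:,::-1])
for p in([587.7,-104.7,97],[587.7-.977*20,-104.7-.215*20,97],[587.7+.977*20,-104.7+.215*20,97]): print(proj(w,p))
E
```

```text
[ 588.91 -102.62  135.01] [-3.14  0.   -2.92] [ 0.08  0.67  0.07  1.76 -0.07  0.71  1.98] [ 1.78 -1.73 64.01]
[313.02 224.74]
[312.9  197.39]
[313.13 250.33]
```

View pics/w3.png

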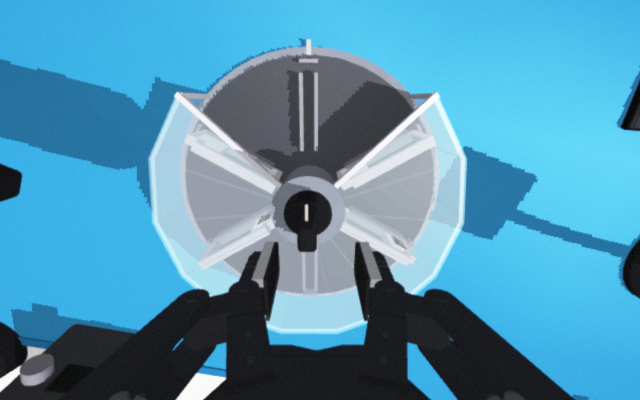

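The wing is vertical at column 307, against a predicted 313, so the knob is about 4.5 mm further towards -y. I'll correct for that, descend and close.

move_arm(targets="0 0.15 -0.55 2 0 0 0;0 0 0 2.4 0 0 0;0 0 0 1.9 0 0 0;0 0 0 0 0 0 0;0 0 0 0 0 0 0")

```text
clock: 4.08
eef_pos: [588.2, -108.9, 71.5]
tool_rot: [-3.141, 0.001, -2.926]
force: [0.6, -0.3, 1.0]
width: 42.8
gripper_force: 0.0
```

move_arm(targets="-0.4 0 0 0 0 0 0;-0.5 0 0 0 0 0 0;-0.7 0 0 0 0 0 0;-1 0 0 0 0 0 0;-1 0 0 0 0 0 0")

```text
clock: 4.5
eef_pos: [589.1, -109.8, 72.6]
tool_rot: [-3.14, 0.004, -2.927]
force: [-0.0, -0.2, 7.2]
width: 12.8
gripper_force: 59.3
```

move_arm(targets="-1 0 0 0 0 0 6;-1 0 0 0 0 0 6;-1 0 0 0 0 0 6;-1 0 0 0 0 0 6;-1 0 0 0 0 0 6")

```text
clock: 4.92
eef_pos: [589.2, -108.3, 72.6]
tool_rot: [3.14, 0.004, 2.83]
force: [-0.7, 1.5, 7.3]
width: 12.7
gripper_force: 59.3
```

move_arm(targets="-1 0 0 0 0 0 6;-1 0 0 0 0 0 6;-1 0 0 0 0 0 6;-1 0 0 0 0 0 6;-1 0 0 0 0 0 6")

```text
clock: 5.33
eef_pos: [590.1, -106.9, 72.6]
tool_rot: [3.136, 0.002, 2.307]
force: [1.8, 4.5, 6.9]
width: 12.8
gripper_force: 59.4
```

move_arm(targets="-1 0 0 0 0 0 0;-1 0 0 0 0 0 0;-1 0 0 0 0 0 0;-1 0 0 0 0 0 0;-1 0 0 0 0 0 0")

```text
clock: 5.75
eef_pos: [590.1, -106.9, 72.6]
tool_rot: [3.136, 0.002, 2.312]
force: [1.1, 3.7, 7.8]
width: 12.9
gripper_force: 60.0
```

Turned 1.044 rad. I'll release, rise, and go back to the original yaw to look.

move_arm(targets="0 0 0 0 0 0 0;0 0 0 0 0 0 0;0 0 0 0 0 0 0;0 0 0 -1 0 0 0;0 0 0 -3 0 0 0")

```text
clock: 6.17
eef_pos: [584.0, -108.6, 107.4]
tool_rot: [-3.136, -0.007, 2.309]
force: [0.3, 0.4, 0.2]
width: 42.4
gripper_force: 0.0
```

move_arm(targets="0 0 0 -3 0 0 -6;0 0 0 -3 0 0 -6;0 0 0 -2 0 0 -6;0 0 0 0 0 0 -6;0 0 0 0 0 0 -6")

```text
clock: 6.58
eef_pos: [588.0, -109.9, 192.7]
tool_rot: [-3.141, 0.003, 2.838]
force: [-0.2, -0.1, -1.1]
width: 42.7
gripper_force: 0.0
```

move_arm(targets="0 0 0 0 0 0 -6;0 0 0 0 0 0 -6;0 0 0 0 0 0 -6;0 0 0 0 0 0 -6;0 0 0 0 0 0 -6")

```text
clock: 7.0
eef_pos: [586.8, -109.7, 190.7]
tool_rot: [-3.141, -0.001, -2.922]
force: [0.3, -0.6, -0.3]
width: 42.9
gripper_force: 0.0
```

move_arm(targets="0 0 0 0 0 0 0;0 0 0 0 0 0 0;0 0 0 0 0 0 0")

```text
clock: 7.25
eef_pos: [587.2, -109.4, 190.4]
tool_rot: [-3.141, -0.0, -2.929]
force: [0.0, -0.0, -0.4]
width: 42.8
gripper_force: 0.0
```

```bash
python3 - <<'E'
from h import *
np.set_printoptions(precision=2,suppress=True)
s=read_state(); print(s["eef_pos"],s["tool_rot"],s["qpos"])
w=get("wrist"); k=w["color"][40:340,120:500]; cv2.imwrite("pics/w4.png",cv2.convertScaleAbs(cv2.resize(k,None,fx=2,fy=2,interpolation=cv2.INTER_CUBIC)[:,:,::-1],alpha=1.2))
u=np.array([-.977,-.215])
for ax in([588,-105],[589.5,-108.5]):
  for r,z in((0,97),(20,97),(-20,97),(32,58),(112,58),(72,12)): print(ax,r,z,proj(w,[*(ax+r*u),z]))
E
```

```text
[ 587.23 -109.39  190.44] [-3.14 -0.   -2.93] [ 0.06  0.6   0.13  1.72 -0.1   0.83  2.01]
[588, -105] 0 97 [320.35 202.06]
[588, -105] 20 97 [320.35 180.12]
[588, -105] -20 97 [320.35 222.89]
[588, -105] 32 58 [319.78 157.49]
[588, -105] 112 58 [319.72  67.62]
[588, -105] 72 12 [319.23 112.64]
[589.5, -108.5] 0 97 [316.11 202.84]
[589.5, -108.5] 20 97 [316.   180.94]
[589.5, -108.5] -20 97 [316.22 223.64]
[589.5, -108.5] 32 58 [315.94 158.23]
[589.5, -108.5] 112 58 [315.49  68.52]
[589.5, -108.5] 72 12 [315.77 113.35]
```

View pics/w4.png

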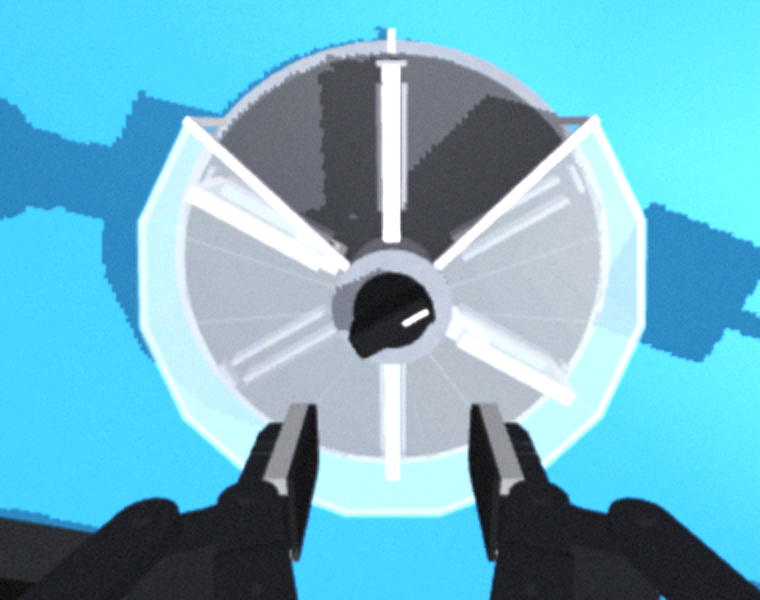

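The slide stands at the opening, column 315.5, which agrees with an axis at (589.5,-108.5). I can't tell from above which end has the notch, so I'll look obliquely at both faces.

```bash
python3 - <<'E'
from h import *
a=get("scene");b=get("side"); o=[]
ax=np.array([589.5,-108.5]);u=np.array([-.977,-.215])
for im in(a,b):
    c=proj(im,[*(ax+72*u),40]).round().astype(int); print(c)
    k=im["color"][c[1]-25:c[1]+25,c[0]-33:c[0]+33]; o.append(cv2.resize(k,(400,303),interpolation=cv2.INTER_CUBIC))
    s=400/66
    for r,z in((32,58),(112,58),(112,12),(32,12)): print(r,z,((proj(im,[*(ax+r*u),z])-c+[33,25])*s).round())
w=get("wrist")["color"]; k=cv2.resize(w[60:170,280:355],None,fx=4,fy=4,interpolation=cv2.INTER_CUBIC)
p=np.zeros((440,800,3),np.uint8);p[:303,:800]=np.hstack(o)
cv2.imwrite("pics/o1.png",np.hstack([np.hstack(o)[:, :, ::-1]]))
print(w[60:170,315].mean(1).round().astype(int).tolist())
E
```

```text
[253 239]
32 58 [254. 179.]
112 58 [138.  87.]
112 12 [150. 134.]
32 12 [263. 224.]
[359 198]
32 58 [140. 123.]
112 58 [266. 144.]
112 12 [262. 195.]
32 12 [138. 174.]
[230, 229, 230, 229, 229, 227, 166, 111, 83, 104, 173, 194, 227, 244, 248, 247, 247, 247, 247, 247, 247, 245, 244, 249, 251, 251, 250, 248, 247, 248, 246, 247, 247, 247, 247, 247, 247, 247, 247, 246, 247, 246, 247, 247, 246, 247, 247, 246, 247, 246, 246, 247, 246, 247, 247, 246, 246, 247, 246, 245, 246, 246, 246, 246, 245, 245, 245, 246, 245, 245, 245, 245, 245, 245, 245, 244, 245, 245, 245, 246, 245, 245, 244, 244, 245, 244, 245, 245, 245, 245, 245, 245, 245, 244, 244, 246, 248, 247, 248, 252, 214, 116, 88, 93, 135, 166, 173, 175, 174, 174]
```

View pics/o1.png

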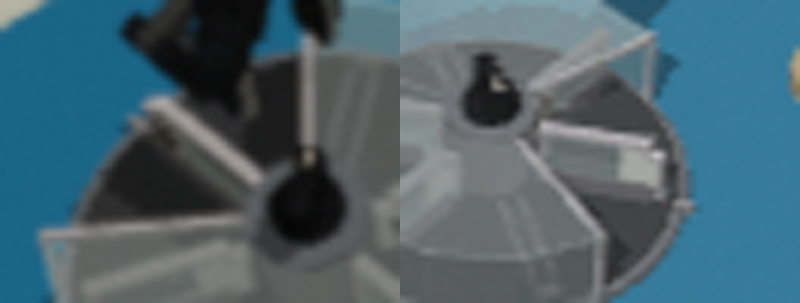

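From the +y camera the notch is at the outer top right, at crop (660,145). From the -y camera it is at top left, with the label dark at (165,145). So the frosted end points outwards and the label is on the -y face. I'll grip slightly inward of the middle.

move_arm(targets="0 3.2 0 0 0 0 0;0 3.2 0 2 0 0 0;0 0 0 3.5 0 0 0;0 0 0 3.5 0 0 0;0 0 0 3 0 0 0")

```text
clock: 7.87
eef_pos: [524.5, -122.8, 69.2]
tool_rot: [-3.141, 0.0, -2.927]
force: [0.9, -0.1, 0.1]
width: 42.8
gripper_force: 0.0
```

move_arm(targets="0 0 0 0 0 0 0;0 0 0 0 0 0 0;0 0 0 0 0 0 0")

```text
clock: 8.12
eef_pos: [526.0, -122.9, 71.5]
tool_rot: [-3.141, 0.002, -2.926]
force: [-0.6, -0.2, -0.7]
width: 42.8
gripper_force: 0.0
```

move_arm(targets="0 0 0 2 0 0 0;0 0 0 1.9 0 0 0;0 0 0 0 0 0 0;0 0 0 0 0 0 0")

```text
clock: 8.45
eef_pos: [525.7, -122.8, 32.6]
tool_rot: [-3.141, 0.001, -2.926]
force: [-0.5, 0.1, 0.9]
width: 42.8
gripper_force: 0.0
```

move_arm(targets="-0.4 0 0 0 0 0 0;-0.6 0 0 0 0 0 0;-0.8 0 0 0 0 0 0;-1 0 0 0 0 0 0;-1 0 0 0 0 0 0")

```text
clock: 8.87
eef_pos: [525.9, -122.9, 32.7]
tool_rot: [-3.141, 0.002, -2.926]
force: [-0.3, 0.2, 6.1]
width: 7.0
gripper_force: 58.6
```

move_arm(targets="-1 0 0 -0.8 0 0 0;-1 0 0 -1.5 0 0 0;-1 0 0 -2 0 0 0;-1 0 0 -2.5 0 0 0;-1 0 0 -3 0 0 0")

```text
clock: 9.28
eef_pos: [523.8, -122.4, 130.0]
tool_rot: [3.141, -0.002, -2.926]
force: [-0.2, -0.5, -1.2]
width: 6.9
gripper_force: 58.8
```

move_arm(targets="-1 0 0 -3 0 0 0;-1 0 0 -3 0 0 0;-1 0 0 -3 0 0 0;-1 0 0 -2 0 0 0;-1 0 0 0 0 0 0")

```text
clock: 9.7
eef_pos: [527.4, -123.3, 244.5]
tool_rot: [-3.138, 0.008, -2.926]
force: [-0.5, 0.1, 0.2]
width: 6.8
gripper_force: 58.8
```

```bash
python3 - <<'E'
from h import *
np.set_printoptions(precision=1,suppress=True)
a=get("scene");b=get("side")
S=lambda x,y:(335+x/4,110+(y-300)/4); D=lambda x,y:(250+(x-400)/4,205+(y-300)/4)
print("attach",tri(a,S(165,395),b,D(555,372)))
# scanner head axis hypotheses: project window corners for heading h
for h in(-110,-100,-90,-80,-70):
    f=np.array([np.cos(np.radians(h)),np.sin(np.radians(h)),0]); y=np.cross([0,0,1],-f); s2=.5**.5
    e=np.array([585,309,245])+60*f; X=-s2*f+[0,0,s2]
    X=s2*f*0+ (f*s2+np.array([0,0,s2])); 
    for nm,im,o in(("scene",a,(335,110,0)),("side",b,(250,205,400))):
        print(h,nm,[(((proj(im,e+i*29*y+j*24*X)-o[:2])*4+[o[2],300]).round().astype(int)).tolist() for i,j in((1,1),(-1,1),(-1,-1),(1,-1))])
c=a["color"][115:165,345:395]
k=[cv2.resize(i["color"][y:y+60,x:x+60],(400,400),interpolation=cv2.INTER_CUBIC)[:,:,::-1] for i,x,y in((a,340,105),(b,265,195))]
cv2.imwrite("pics/s1.png",np.hstack(k))
E
```

```text
attach [577.4 282.  285.5]
-110 scene [[81, 402], [109, 460], [150, 481], [121, 423]]
-110 side [[637, 381], [584, 339], [552, 393], [604, 437]]
-100 scene [[82, 417], [124, 472], [161, 486], [119, 432]]
-100 side [[628, 368], [566, 334], [540, 392], [601, 428]]
-90 scene [[87, 432], [142, 481], [173, 490], [119, 442]]
-90 side [[616, 357], [547, 331], [528, 393], [596, 419]]
-80 scene [[96, 446], [161, 489], [185, 492], [122, 451]]
-80 side [[602, 347], [528, 331], [516, 395], [590, 411]]
-70 scene [[108, 459], [181, 493], [198, 493], [127, 460]]
-70 side [[586, 339], [509, 334], [504, 399], [581, 404]]
```

View pics/s1.png

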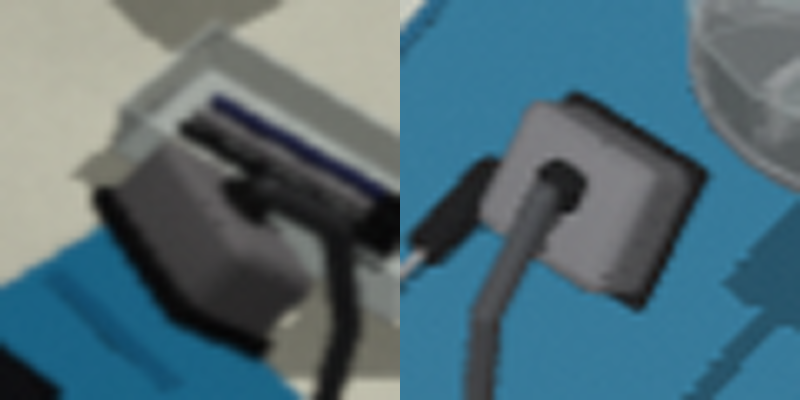

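The head's black front plate shows in both views. Scene corners are (95,195), (175,315), (265,352). Side corners are (708,175), (575,95), (640,308). I'll triangulate its top edge and get the centre and heading.

```bash
python3 - <<'E'
from h import *
np.set_printoptions(precision=1,suppress=True)
a=get("scene");b=get("side")
S=lambda x,y:(340+x*.15-.4,105+y*.15-.4); D=lambda x,y:(265+(x-400)*.15-.4,195+y*.15-.4)
P=tri(a,S(95,195),b,D(708,175));Q=tri(a,S(175,315),b,D(575,95))
print("P(+y,top)",P,"Q(-y,top)",Q, np.linalg.norm(P-Q))
y=P-Q;y[2]=0;y/=np.linalg.norm(y); f=np.cross(y,[0,0,1]); f=f*(1 if f[1]<0 else -1)
n=(f-[0,0,1])/2**.5; M=(P+Q)/2
hit=lambda im,p:(lambda d:im["C"]+d*((M-im["C"])@n)/(d@n))(ray(im,p))
B1=hit(a,S(265,352)); B2=hit(b,D(640,308))
print("heading",np.degrees(np.arctan2(f[1],f[0])),"B",B1,B2,"ctr",(P+B1)/2,(Q+B2)/2)
print("from base", np.array([585,309,245])+60*f)
E
```

```text
P(+y,top) [531.  239.3 273.5] Q(-y,top) [604.3 222.5 274.5] 75.2019495362714
heading -102.95531820535733 B [613.5 271.8 223.9] [541.  284.  228.2] ctr [572.2 255.6 248.7] [572.7 253.3 251.4]
from base [571.5 250.5 245. ]
```

The eye is at about (572,252,246) with heading -103°. Next is a turn of 205° clockwise about tool z, in place.

move_arm(targets="-1 0 0 0 0 0 7;-1 0 0 0 0 0 7;-1 0 0 0 0 0 7;-1 0 0 0 0 0 7;-1 0 0 0 0 0 7")

```text
clock: 10.32
eef_pos: [523.8, -122.4, 237.6]
tool_rot: [-3.141, -0.003, 2.74]
force: [-0.0, -0.7, -1.9]
width: 7.1
gripper_force: 58.8
```

move_arm(targets="-1 0 0 0 0 0 7;-1 0 0 0 0 0 7;-1 0 0 0 0 0 7;-1 0 0 0 0 0 7;-1 0 0 0 0 0 7")

```text
clock: 10.73
eef_pos: [523.8, -122.4, 237.7]
tool_rot: [-3.139, -0.002, 2.129]
force: [-0.5, 0.5, -1.3]
width: 7.1
gripper_force: 58.8
```

move_arm(targets="-1 0 0 0 0 0 7;-1 0 0 0 0 0 7;-1 0 0 0 0 0 7;-1 0 0 0 0 0 7;-1 0 0 0 0 0 7")

```text
clock: 11.15
eef_pos: [523.9, -122.3, 237.7]
tool_rot: [-3.138, 0.0, 1.518]
force: [-0.3, 0.3, -1.6]
width: 7.0
gripper_force: 58.8
```

move_arm(targets="-1 0 0 0 0 0 7;-1 0 0 0 0 0 7;-1 0 0 0 0 0 7;-1 0 0 0 0 0 7;-1 0 0 0 0 0 7")

```text
clock: 11.57
eef_pos: [523.9, -122.3, 237.8]
tool_rot: [-3.139, 0.002, 0.907]
force: [0.7, 0.0, 0.4]
width: 6.7
gripper_force: 58.8
```

move_arm(targets="-1 0 0 0 0 0 7;-1 0 0 0 0 0 7;-1 0 0 0 0 0 7;-1 0 0 0 0 0 7;-1 0 0 0 0 0 7")

```text
clock: 11.98
eef_pos: [524.0, -122.3, 237.8]
tool_rot: [-3.141, 0.003, 0.296]
force: [0.9, -0.1, -0.1]
width: 6.9
gripper_force: 58.8
```

```bash
cat > plan.py <<'E'
from h import *
np.set_printoptions(precision=2,suppress=True)
eye=np.array([572,252,246.]); h=np.radians(-103); f=np.array([np.cos(h),np.sin(h),0]); s=(f-[0,0,1])/2**.5
def goal(phi,d=122):
    y=s; zA=(-f-[0,0,1])/2**.5; zB=np.array([-f[1],f[0],0]); z=np.cos(phi)*zA+np.sin(phi)*zB; x=np.cross(y,z)
    return np.c_[x,y,z], eye+d*s-33*x+4*y-2*z
def report(phi=0,d=122):
    st=read_state(); R=Ro.from_euler("xyz",st["tool_rot"]).as_matrix(); G,p=goal(phi,d)
    print("q",st["qpos"],"tcp",st["eef_pos"],"goal",p)
    print("shift(tool,cm)",R.T@(p-st["eef_pos"])/10,"turn(deg)",np.degrees(Ro.from_matrix(R.T@G).as_rotvec()))
    L=st["eef_pos"]+R@[33,-4,2]; v=L-eye; X=np.cross(np.cross([0,0,1],-f),s)
    print("label: dist",v@s,"off",np.linalg.norm(v-(v@s)*s),"angle",np.arccos(-R[:,1]@-s))
E
python3 -c "
from plan import *
report(0);report(.6)"
```

```text
q [-0.44  0.66  1.01  1.84 -0.65  1.02 -0.43] tcp [ 523.99 -122.27  237.82] goal [519.49 171.23 158.32]
shift(tool,cm) [  8.17 -28.19   7.95] turn(deg) [43.94 11.94 28.34]
label: dist 258.65545318817686 off 252.3776972546408 angle 0.9107970300526472
q [-0.44  0.66  1.01  1.84 -0.65  1.02 -0.43] tcp [ 523.99 -122.27  237.82] goal [527.02 183.27 144.9 ]
shift(tool,cm) [  9.24 -29.12   9.29] turn(deg) [34.45 43.84 41.07]
label: dist 258.65545318817686 off 252.3776972546408 angle 0.9107970300526472
```

move_arm(targets="-1 1 -3.5 0.5 0 0 0;-1 1 -3.5 0.5 0 0 0;-1 1 -3.5 0.5 0 0 0;-1 1 -3.5 0.5 0 0 0;-1 1 -3.5 0.5 0 0 0")

```text
clock: 12.4
eef_pos: [519.2, 61.0, 212.7]
tool_rot: [3.142, 0.003, 0.302]
force: [1.3, 0.3, -1.0]
width: 6.8
gripper_force: 58.9
```

```bash
python3 -c "
from plan import *
report(0)"
```

```text
q [-0.8   0.68  1.03  1.91 -0.71  0.97 -0.7 ] tcp [519.2   60.96 212.68] goal [519.49 171.23 158.32]
shift(tool,cm) [  3.32 -10.52   5.43] turn(deg) [43.97 12.05 28.65]
label: dist 150.8526446405059 off 102.35569053177501 angle 0.9141733718084325
```

move_arm(targets="-1 0 0 0 5.5 1.5 3.6;-1 0 0 0 5.5 1.5 3.6;-1 0 0 0 5.5 1.5 3.6;-1 0 0 0 5.5 1.5 3.6")

```text
clock: 12.73
eef_pos: [520.3, 60.3, 213.5]
tool_rot: [-2.745, -0.053, 0.037]
force: [0.2, 0.1, -1.4]
width: 6.8
gripper_force: 59.0
```

```bash
python3 -c "
from plan import *
report(0)"
```

```text
q [-0.45  0.64  0.86  1.96 -1.    1.12 -0.56] tcp [520.32  60.34 213.54] goal [519.49 171.23 158.32]
shift(tool,cm) [ 0.03 -8.09  9.38] turn(deg) [21.74  5.95 14.3 ]
label: dist 153.08388598300235 off 111.70442129960064 angle 0.4539505471656681
```

move_arm(targets="-1 0 0 0 5.4 1.5 3.6;-1 0 0 0 5.4 1.5 3.6;-1 0 0 0 0 0 0")

```text
clock: 12.98
eef_pos: [518.2, 52.6, 211.6]
tool_rot: [-2.552, -0.033, -0.112]
force: [-1.0, -2.7, 0.1]
width: 7.2
gripper_force: 59.1
```

```bash
python3 -c "
from plan import *
report(0);report(.6)"
```

```text
q [-0.21  0.63  0.67  2.01 -1.1   1.15 -0.53] tcp [518.24  52.56 211.63] goal [519.49 171.23 158.32]
shift(tool,cm) [-1.38 -6.88 10.96] turn(deg) [11.12  2.71  6.31]
label: dist 163.29753530713091 off 119.6253377315562 angle 0.2230783565533776
q [-0.21  0.63  0.67  2.01 -1.1   1.15 -0.53] tcp [518.24  52.56 211.63] goal [527.02 183.27 144.9 ]
shift(tool,cm) [-0.81 -7.18 12.8 ] turn(deg) [ 8.91 36.94  9.48]
label: dist 163.29753530713091 off 119.6253377315562 angle 0.2230783565533776
```

move_arm(targets="-1 -0.3 -1.7 2.7 -2 0 0;-1 -0.3 -1.7 2.7 0 0 0;-1 0 0 0 0 0 0")

```text
clock: 13.23
eef_pos: [516.7, 130.7, 186.0]
tool_rot: [-2.577, -0.033, -0.079]
force: [-1.1, 2.2, -0.3]
width: 6.9
gripper_force: 59.0
```

```bash
python3 -c "
from plan import *
report(0);report(.4)
print(read_state()['qpos'][4])"
```

```text
q [-0.2   0.59  0.38  2.05 -1.1   0.91 -0.65] tcp [516.66 130.7  186.03] goal [519.49 171.23 158.32]
shift(tool,cm) [-0.13 -1.95  4.51] turn(deg) [12.47  3.82  7.8 ]
label: dist 127.15369020258785 off 44.83362753964106 angle 0.25674820477692484
q [-0.2   0.59  0.38  2.05 -1.1   0.91 -0.65] tcp [516.66 130.7  186.03] goal [523.33 179.79 149.12]
shift(tool,cm) [ 0.15 -2.2   5.77] turn(deg) [10.77 26.61 10.22]
label: dist 127.15369020258785 off 44.83362753964106 angle 0.25674820477692484
-1.0985825617343419
```

move_arm(targets="-1 0 -0.6 1.5 0 0 2;-1 0 -0.7 1.5 0 0 2;-1 0 -0.7 1.5 0 0 2;-1 0 0 0 0 0 0;-1 0 0 0 0 0 0")

```text
clock: 13.65
eef_pos: [526.3, 158.1, 158.5]
tool_rot: [-2.588, 0.016, -0.184]
force: [-0.6, -1.0, -0.4]
width: 7.3
gripper_force: 59.1
```

```bash
python3 -c "
from plan import *
report(0)
print(read_state()['qpos'][4])
a=get('scene');b=get('side')
k=[cv2.resize(i['color'][y:y+110,x:x+110],(400,400),interpolation=cv2.INTER_CUBIC)[:,:,::-1] for i,x,y in((a,300,90),(b,255,160))]
cv2.imwrite('pics/f1.png',np.hstack(k))
st=read_state();R=Ro.from_euler('xyz',st['tool_rot']).as_matrix()
L=st['eef_pos']+R@[33,-4,2]
print('L',(proj(a,L)-[300,90])*400/110,(proj(b,L)-[255,160])*400/110)"
```

```text
q [-0.11  0.62  0.14  2.05 -1.1   0.72 -0.81] tcp [526.28 158.13 158.51] goal [519.49 171.23 158.32]
shift(tool,cm) [-0.91 -0.97  0.64] turn(deg) [13.28  2.25  1.37]
label: dist 129.74501182329232 off 11.026891137619446 angle 0.2329773882358395
-1.0964877360715377
L [127.94 323.79] [220.78 232.32]
```

View pics/f1.png

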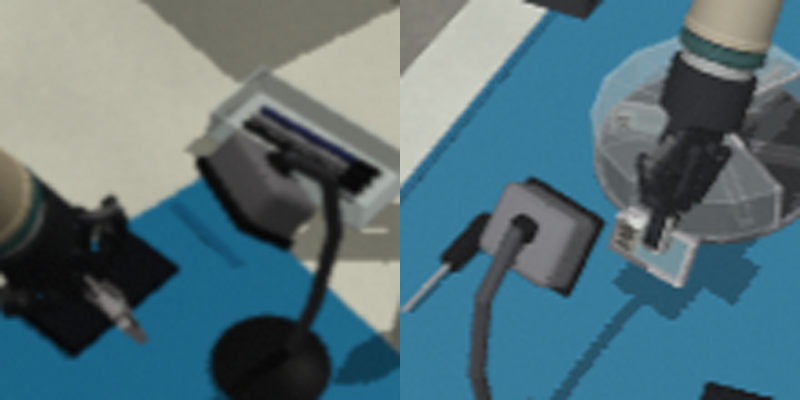

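The label is visible on the face turned to the window, at side crop (625,238), as predicted. A small centring shift and a pause to settle come next.

move_arm(targets="-1 -0.4 -0.4 0.3 0 0 0;-1 -0.4 -0.4 0.3 0 0 0;-1 0 0 0 0 0 0;-1 0 0 0 0 0 0;-1 0 0 0 0 0 0")

```text
clock: 14.17
eef_pos: [521.6, 167.8, 158.6]
tool_rot: [-2.588, 0.014, -0.188]
force: [-0.2, -0.7, -0.1]
width: 6.8
gripper_force: 59.1
```

move_arm(targets="-1 0 0 0 0 0 0;-1 0 0 0 0 0 0;-1 0 0 0 0 0 0;-1 0 0 0 0 0 0;-1 0 0 0 0 0 0")

```text
clock: 14.58
eef_pos: [521.2, 168.7, 158.5]
tool_rot: [-2.587, 0.015, -0.187]
force: [0.1, 0.0, -0.4]
width: 6.7
gripper_force: 59.1
```

```bash
python3 -c "
from plan import *
report(0); s=read_state(); print(s['qd'],s['force'],s['gripper_force'])"
```

```text
q [-0.09  0.61  0.09  2.07 -1.1   0.68 -0.83] tcp [521.17 168.74 158.53] goal [519.49 171.23 158.32]
shift(tool,cm) [-0.21 -0.17  0.13] turn(deg) [13.22  2.07  1.25]
label: dist 123.28562409092001 off 2.071861172603144 angle 0.23180818416745125
[-0. -0.  0.  0. -0. -0. -0.] [ 0.13  0.02 -0.37] 59.09776300191879
```

The label normal is 58° from vertical, which is close to the 60° limit, so I'll add more tilt.

move_arm(targets="-1 0 0 0 3 0 0;-1 0 0 0 3 0 0;-1 0 0 0 2 0 0;-1 0 0 0 0 0 0;-1 0 0 0 0 0 0")

```text
clock: 15.0
eef_pos: [521.4, 167.7, 158.3]
tool_rot: [-2.447, 0.016, -0.19]
force: [0.1, 0.2, -0.7]
width: 6.7
gripper_force: 59.1
```

```bash
python3 -c "
from plan import *
report(0); s=read_state(); print(s['qd'],s['force'],s['tool_rot'],s['qpos'][4])"
```

```text
q [ 0.25  0.67 -0.29  2.09 -1.09  0.58 -0.75] tcp [521.39 167.66 158.26] goal [519.49 171.23 158.32]
shift(tool,cm) [-0.25 -0.24  0.2 ] turn(deg) [5.23 2.1  0.95]
label: dist 123.90483561171419 off 2.542805950646171 angle 0.09273114446925464
[-0.06 -0.02  0.02 -0.01 -0.    0.01 -0.  ] [ 0.08  0.17 -0.66] [-2.45  0.02 -0.19] -1.093592083681676
```

Angle error is now 0.09 rad and the label normal is 50° from vertical. I'll let it settle, then hand in.

move_arm(targets="-1 0 0 0 0 0 0;-1 0 0 0 0 0 0;-1 0 0 0 0 0 0;-1 0 0 0 0 0 0;-1 0 0 0 0 0 0")

```text
clock: 15.42
eef_pos: [521.0, 169.5, 158.7]
tool_rot: [-2.447, 0.014, -0.186]
force: [0.7, 0.3, -0.6]
width: 6.9
gripper_force: 59.1
```

```bash
python3 -c "
from plan import *
report(0); s=read_state(); print(s['qd'],s['gripper_force'])
if abs(s['qd']).max()<.02: print(order.finish_job())"
```

```text
q [ 0.24  0.66 -0.29  2.09 -1.09  0.58 -0.75] tcp [520.99 169.52 158.75] goal [519.49 171.23 158.32]
shift(tool,cm) [-0.18 -0.08  0.13] turn(deg) [5.24 2.19 1.19]
label: dist 122.21249201587301 off 1.7015637434582742 angle 0.09384476700609887
[ 0.01  0.   -0.    0.    0.   -0.    0.  ] 59.10461068153381
the job is handed in; nothing more can be done
None
```

I turned the magazine one click (about 1.044 rad) and handed the job in at 15.4 s holding the slide still with its label facing the scanner: by my estimate 122 mm away, 2 mm off the line of sight and 0.09 rad off square; no verdict came back.

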